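# Null the current and unlatch a battery pack from the test set

## Robot

A 6-joint arm with a two-finger parallel gripper is mounted at the origin on the work surface. World frame = base frame: x ahead of the robot, y to its left, z up, the work surface at z = 0. Lengths are in m, angles in rad, forces in N, time in s.
With the tool pointing down it reaches from about 0.35 to 0.975 m from the base axis. Payload 4.9 kg.
Tool frame: the origin (TCP) lies on the mounting face of the last link; the fingertips stand 173 mm ahead of it and the grasp point (between the pads) lies 155 mm ahead of it (tcp_to_grasp is the distance from the TCP to the grasp point, in m); z points along the fingers, y is the line along which they close (so a half turn about z gives the same grasp; the last joint's range is limited). The gripper opens to 85 mm and grips with 20 to 120 N. Pads are 22 mm wide; open, the fingers measure 114 mm over their backs; the gripper's body (76 mm by 85 mm) begins 54 mm behind the grasp point. The pads swing forward as they close: fully open they stand 13 mm farther back than shut.
Start: joints at [-1.442, 0.053, 1.613, -0, 1.476, -0.119], TCP at [0.153, -0.606, 0.405] pointing down, gripper open.
Joint ranges: [-3.01, 3.01], [-1.01, 2.22], [0.06, 2.58], [-1.02, 4.17], [0.09, 2.62], [-3.14, 3.14]. Speed limits (rad/s): [2.57, 2.57, 3.14, 3.14, 3.14, 3.14].

## Interface

Orientations are given as a rotation vector (axis times angle).
In Python, from station import get_obs, get_image, calibration, finish_job, tcp_to_grasp gives the robot as it stands. The module is installed in compiled form; this text tells all that it offers.
- The arm moves only by the tool arm_command, never from a script. Its argument "plan" is a list that holds one entry, the list of rows, each a list of 6 numbers: the shift along the tool's x, y, z in cm, then the turn, a rotation vector about the tool's x, y, z in rad. A call has 1 to 12 rows; each row is the pose to reach, as a shift and turn from the pose commanded when the call began, along the tool's axes at that moment; what a row does not reach only later rows make up. A row lasts 1/12 s, in which the tool goes at most 41.7 mm and 7.16 degrees, less where a joint would pass 70% of its speed; a pose out of reach is approached as far as the arm can. A call with a gripper value outside its range is refused whole. "gripper" is the closure, from -1 (fully open) to 1 (shut), set as the call begins (left out, the last holds). The fingers move at their own pace and stop on an object; "force" is the grip in N (left out, the last holds). Time passes only in rows, so rows that repeat a pose let the fingers close. It gives the time, the measured TCP pose, the force, the opening and the grip force at its end, in the units of the state.
- get_obs(): the state, without advancing time (a new reading comes with each control period).
- get_image(name): name is "scene" or "top" or "wrist"; returns (picture, depth): 384x512x3 uint8, blue, green, red; 384x512 float32, m along the optical axis (not along the pixel's ray), 0 where there is no reading.
- calibration(name): a dict with "fx", "fy", "cx", "cy" (pixels), "pose" (4x4, takes a point from camera to world coordinates). Camera axes: x right, y up, looking along -z (the intrinsics and any distortion apply to the point x, -y, -z); pixel columns grow to the right and rows downward; lengths in m; the calibration is good to about 2 mm. The wrist camera is an equidistant fisheye: a pixel r from the principal point sees the ray r / f radians off the axis. A picture is of the moment at which its call begins: read the wrist's pose just before it. calibration takes no time and is no camera call; for the wrist camera it gives the pose at the moment of the call.
- finish_job(): hands the job in; it is judged then, once.
The state is a dict: "t": time; "q": joint angles; "dq": joint speeds; "effort": joint torques, N m; "tool_pos": TCP position; "tool_rot": TCP orientation; "contact_force": force on the tool from outside, world axes, zero at the start; "wrist_torque": the same for the moment, N m; "opening": finger opening in m; "grip_force": force on a finger pad.
Only numpy, scipy, OpenCV 4.12 (cv2) and the standard library are available. Lean on these libraries where they do the work, as an engineer would, in place of code of your own. Each camera call takes 0.05 s, during which the arm holds its last target. There are 200 camera calls.

## Task

Take the battery pack out of the battery test set with no current flowing: first turn the current knob until the meter's pointer stands on the centre-zero mark, and let go of the knob. Then pinch the pack's two side catches together, draw it straight up out of its bay and finish while holding it still and upright by the squeezed catches, about 10 cm above its seat and over the bay; do not put it down or let go. Leave the meter at zero and the other things on the bench where they are.

Things in the scene. Friction and masses are not known exactly. Their poses are not given: they have to be found in the camera images.
- tester: Battery test set: low white case, 220 (x) x 300 (y) x 70 mm high, fixed. Origin: centre of its underside; x to its back, y to its left. On its flat top (z 70 mm): current knob at x -65, y 60 mm; behind it the centre-zero meter (x 5 to 107, y -7 to 127 mm, frame 11 mm high); at x 0, y -85 mm the battery bay, a pocket 32 mm deep with the pack standing in it.
- knob_grip (a point): Point on the knob's axis 24 mm above the panel, a good height to grip.
- pointer (a joint): Angle of the meter's black pointer in rad: 0.35 times the knob angle, 0 on the centre-zero mark, positive = deflected clockwise seen from above. 62 mm long, pivots near the meter's front and points to the back of the case at 0; lies under a clear cover and moves only with the knob.
- zero_mark (a point): Centre of the zero mark: the broad black bar (7 mm wide, 12 mm long) in the middle of the meter's scale, just beyond the pointer's tip, on the meter face 1 mm above the panel.
- pack_catches (a point): Point midway between the two catches of the pack in the bay, 26 mm above the panel while seated, 24 mm below the pack's top. The ribbed black catches are on the pack's +y and -y flanks (the tester's y while seated), each 30 mm wide, 24 mm high; 58 mm across both at rest, 46 mm fully squeezed. A grip of 20 to 30 N squeezes both fully and carries the pack by friction.
- pack_foot (a point): Centre of the pack's underside.
- catch_l (a joint): Travel in m of the pack's catch on its +y side: 0 at rest (sprung out), 0.006 fully squeezed in. Spring: 2.4 N at rest, 6 N fully in. Below about 0.004 its hook is still under the ledge of the bay and the pack cannot come out.
- catch_r (a joint): The same for the catch on the -y side.
- bay (a point): Centre of the bay's floor, where the pack's underside stands when seated, 32 mm below the panel.
- pack: The whole grey battery pack with its catches: 80 mm (x) x 44 mm (y) x 82 mm high, 0.3 to 0.5 kg, 1 mm play in the bay; origin at the centre of its underside, z up; catch mid-height 58 mm above it.
- current_knob: The round black ribbed current knob, 38 mm diameter, top 38 mm above the panel; origin on its vertical axis at the panel, its x axis along the white line on its top. Turning it clockwise (from above) drives the pointer clockwise; 1 rad of knob moves the pointer 0.35 rad. The pointer starts deflected clockwise, so turn it counter-clockwise. Stays where left; 0.03 N m.
- spare_pack: A spare pack of the same kind standing on the bench right of the tester: leave it. Origin at the centre of its underside.
- multimeter: Hand-held multimeter in an orange holster, 190 x 90 x 38 mm, lying left of the tester. Leave it.
- screwdriver: Screwdriver, 190 mm, lying in front of the tester. Leave it.
- clip_a: Small red crocodile clip, 50 mm, lying on the tester's panel behind the bay. Leave it.
- clip_b: Small black crocodile clip, 50 mm, lying in front of the tester to the right. Leave it.
- parts_tray: Grey divided parts tray, 100 x 150 x 28 mm, behind the tester. Leave it.
- solder_reel: Solder reel, 54 mm diameter, 42 mm high, behind the tester. Leave it.
Things that resemble listed ones, but are neither listed nor needed, are in the scene too. What is shaped like the pack but green or purple is not meant.

How it is judged:
On the way, in this order (a step that is already met when the one before it is completed fails the run):
1. the pointer stands on the zero mark (within 0.06 rad) and the knob is let go, the pack still seated (value of joint pointer between -0.06 and 0.06 rad and contact force between the fingers and current_knob below 0.1 N and z of pack_foot in the frame of bay below 0.005 m), for 0.2 s.
2. both catches are squeezed in by more than 4 mm with the fingers, the pack still in its bay (value of joint each of catch_l, catch_r above 0.004 m and contact force between the fingers and pack above 1 N and z of pack_foot in the frame of bay below 0.01 m), for 0.05 s.
3. the pack is clear of the bay, hanging from the squeezed catches (z of pack_foot in the frame of bay above 0.045 m and value of joint each of catch_l, catch_r above 0.004 m and contact force between the fingers and pack above 1 N and contact force between pack and tester below 0.05 N), for 0.1 s.
At the end, for the whole second after the job is handed in: For the last second: both catches squeezed over 4 mm by the fingers (over 1 N), nothing else carrying the pack; its underside 60 to 160 mm above the bay floor, within 40 mm of the bay sideways, tilt under 0.2 rad, slower than 30 mm/s; pointer within 0.06 rad of zero (z of pack_foot in the frame of bay between 0.06 and 0.16 m and horizontal distance between pack_foot and bay below 0.04 m and angle between pack's own z axis and vertical below 0.2 rad and value of joint each of catch_l, catch_r above 0.004 m and contact force between the fingers and pack above 1 N and contact force between pack and tester below 0.05 N and linear speed of pack below 0.03 m/s and value of joint pointer between -0.06 and 0.06 rad); the arm keeps its last pose, push and grip.
It fails at once if the pack is drawn up while the pointer is off the zero mark (z of pack_foot in the frame of bay above 0.01 m and (value of joint pointer above 0.06 rad or value of joint pointer below -0.06 rad)).
It fails at once if another thing on the bench is pushed more than 30 mm (distance of any of spare_pack, multimeter, screwdriver, clip_a, clip_b, parts_tray, solder_reel from where it was at the start of the episode above 0.03 m).
It also fails if it takes over 56 s, if anything falls off the work surface, if the arm or the gripper's body presses on something with over 40 N, if the wrist force passes 120 N, or if a joint passes its speed limit or range.

## Working session

There is one attempt and no reset: what is moved stays moved. The work goes in short steps, Python scripts to look and compute and a tool call to move; the robot and the scene stay as the last step left them, time stands still between calls to the robot, and variables do not carry over. Pictures are saved under pics/ and viewed, at most 10 in all, crops included, and the job is handed in when it is done.

Besides the shell and the picture viewer there is one more tool, called after "Emit:" as name([rows], argument=value, ...), one row to a line, values as JSON. arm_command: Moves the arm, as the interface text tells. Its arguments: {"type":"object","properties":{"plan":{"type":"array"},"gripper":{"type":"number"},"force":{"type":"number"}},"required":["plan"]}

```bash
mkdir -p pics
cat > h.py <<'E'
import numpy as np, cv2
from scipy.spatial.transform import Rotation as R
from station import get_obs, get_image, calibration, finish_job, tcp_to_grasp
def pts(name, depth, cal):
    "world point per pixel from depth (pinhole cameras)"
    v,u=np.mgrid[:depth.shape[0],:depth.shape[1]]
    P=np.stack([(u-cal['cx'])/cal['fx']*depth,-(v-cal['cy'])/cal['fy']*depth,-depth],-1)
    T=np.array(cal['pose']); return P@T[:3,:3].T+T[:3,3]
def onplane(cal,uv,z,fish=False):
    uv=np.atleast_2d(np.asarray(uv,float)); T=np.array(cal['pose'])
    x=(uv[:,0]-cal['cx'])/cal['fx']; y=(uv[:,1]-cal['cy'])/cal['fy']
    if fish:
        r=np.hypot(x,y)+1e-12; s=np.sin(r)/r; d=np.stack([x*s,-y*s,-np.cos(r)],-1)
    else: d=np.stack([x,-y,-np.ones_like(x)],-1)
    d=d@T[:3,:3].T; o=T[:3,3]
    return o+d*((z-o[2])/d[:,2])[:,None]
E
python3 - <<'E'
from h import *
o=get_obs(); print(o)
for n in ("top","scene"):
    c=calibration(n); print(n,c)
    im,d=get_image(n); cv2.imwrite(f"pics/{n}.png",im); np.savez(f"{n}.npz",im=im,d=d)
E
```

```text
{'t': 0.0, 'q': array([-1.44200825e+00,  5.33553778e-02,  1.61433604e+00, -3.95435483e-06,
        1.47601396e+00, -1.19051207e-01]), 'dq': array([-1.56374955e-03, -1.94560977e-04, -6.29610625e-04, -1.05620328e-03,
        1.92503733e-04,  7.47271990e-05]), 'effort': array([-4.01952420e-04, -3.93677616e+01, -3.70177853e+01, -4.10254358e-05,
        6.98913209e-03,  1.87740831e-06]), 'tool_pos': array([ 0.15325123, -0.60562984,  0.40343845]), 'tool_rot': array([-3.11540568e+00, -3.88048886e-01,  2.23245543e-05]), 'contact_force': array([-0.734222  ,  0.01175718,  0.13683003]), 'wrist_torque': array([-0.00634909, -0.00456094, -0.05359425]), 'grip_force': 0.0, 'opening': 0.08552609458340353}
top {'fx': 356.5612811807473, 'fy': 356.5612811807473, 'cx': 255.92592777305777, 'cy': 189.79036326528325, 'pose': array([[ 0.00545267,  0.99531984, -0.09648151,  0.48128224],
       [-0.99996326,  0.00478893, -0.00710965,  0.01248479],
       [-0.00661433,  0.09651673,  0.99530938,  0.94723039],
       [ 0.        ,  0.        ,  0.        ,  1.        ]])}
scene {'fx': 373.15823590789114, 'fy': 373.15823590789114, 'cx': 258.1142793556972, 'cy': 189.31177190224517, 'pose': array([[ 0.71477843, -0.40620858,  0.56928586,  1.16144301],
       [ 0.6993454 ,  0.41191277, -0.58416083, -0.56636419],
       [ 0.00279503,  0.81567301,  0.57850646,  0.6700133 ],
       [ 0.        ,  0.        ,  0.        ,  1.        ]])}
```

View pics/top.png

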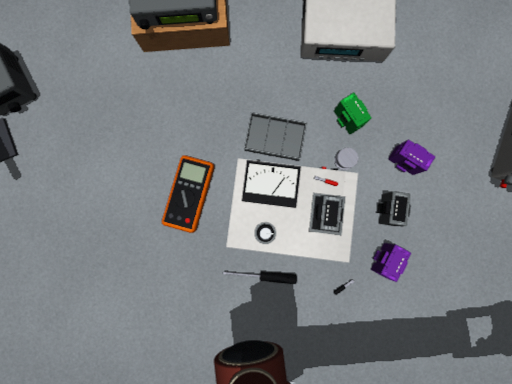

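View pics/scene.png

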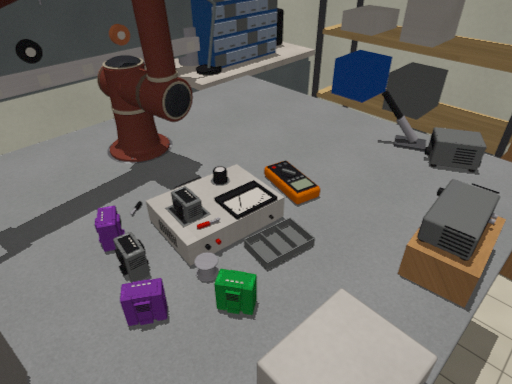

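The top view shows the white tester (228–357, 158–262), with the knob near (265,233), the meter near (271,184), the pointer to the right of zero, and the pack near (328,213). The scene view agrees. Next I'll measure the tester's pose.

Run:
```python
from h import *
f=np.load("top.npz"); im,d=f['im'],f['d']; c=calibration("top"); P=pts("top",d,c)
hsv=cv2.cvtColor(im,cv2.COLOR_BGR2HSV)
m=((P[...,2]>.06)&(P[...,2]<.08)&(hsv[...,1]<40)&(hsv[...,2]>150)); m[:140]=0;m[280:]=0;m[:,:215]=0;m[:,370:]=0
print("panel z",np.median(P[m][:,2]))
cn=max(cv2.findContours(m.astype(np.uint8),cv2.RETR_EXTERNAL,2)[0],key=cv2.contourArea)
W=onplane(c,cv2.convexHull(cn)[:,0],.07)[:,:2].astype(np.float32)
(ctr,sz,a)=cv2.minAreaRect(W*1000); B=cv2.boxPoints((ctr,sz,a)); print("box",ctr,sz,a)
# yaw: long side = y axis
e=B[1]-B[0]; e2=B[2]-B[1]; L=e if np.linalg.norm(e)>np.linalg.norm(e2) else e2
L=L*np.sign(L[1]); yaw=np.arctan2(-L[0],L[1]); print("yaw",yaw)
C=np.array(ctr)/1000; Rz=np.array([[np.cos(yaw),-np.sin(yaw)],[np.sin(yaw),np.cos(yaw)]])
for n,p in dict(knob=(-.065,.06),bay=(0,-.085)).items(): print(n,C+Rz@p)
# direct: high points
for n,lo,hi,box in (("knob",.095,.115,(245,285,215,250)),("pack",.11,.13,(305,350,190,240)),("spare",.06,.1,(370,420,185,230))):
    k=np.zeros(m.shape,bool);k[box[2]:box[3],box[0]:box[1]]=1
    k&=(P[...,2]>lo)&(P[...,2]<hi); q=P[k]; r=cv2.minAreaRect((q[:,:2]*1000).astype(np.float32)); print(n,k.sum(),np.median(q[:,2]),r)
s=im[140:280,215:375]; cv2.imwrite("pics/crop.png",cv2.resize(s,None,fx=5,fy=4.28*5/5,interpolation=cv2.INTER_CUBIC)[:600])
o=get_obs(); Rt=R.from_rotvec(o['tool_rot']).as_matrix(); print(Rt.round(4))
```

```text
panel z 0.07050177458487372
box (519.3842163085938, -69.828125) (300.0390319824219, 220.04136657714844) 83.22193908691406
yaw -0.11829953
knob [ 0.46191994 -0.00257593]
bay [ 0.50935219 -0.15423404]
knob 209 0.10836906470487051 ((461.2032775878906, -3.340932846069336), (37.383121490478516, 37.54116439819336), 0.31115296483039856)
pack 680 0.12053934119828741 ((509.2242431640625, -154.29563903808594), (56.24599075317383, 80.12800598144531), 83.1906509399414)
spare 743 0.08179726709959168 ((522.4810791015625, -327.84320068359375), (59.783016204833984, 80.8173828125), 80.1259994506836)
[[ 9.695e-01  2.453e-01 -2.000e-04]
 [ 2.453e-01 -9.695e-01  1.900e-03]
 [ 2.000e-04 -1.900e-03 -1.000e+00]]
```

View pics/crop.png

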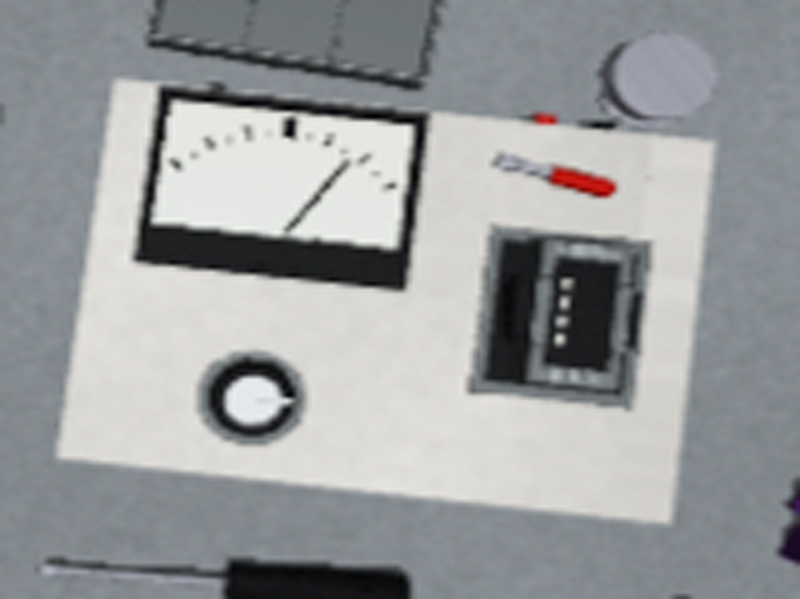

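The panel fit is 300×220 mm, the panel height is 0.0705 m, and the knob and bay positions agree to about 1 mm by both methods. In the crop, the pointer runs from (287,230) to (348,162), right of the zero bar at (290,128), so it is about 0.54 rad clockwise. That means about 1.5 rad of counter-clockwise knob turn. I'll move above the knob in two halves.

Emit:
arm_command([
  [[4, -4.5, 0, 0, 0, 0], [7, -8, 0, 0, 0, 0], [10, -11, 0, 0, 0, 0], [12.5, -14, 0, 0, 0, 0], [15, -17, 0, 0, 0, 0], [17.5, -20, 0, 0, 0, 0], [20, -23, 0, 0, 0, 0], [22.3, -25.4, 0, 0, 0, 0], [24.5, -28, 0, 0, 0, 0], [27, -31, 0, 0, 0, 0], [28, -32, 0, 0, 0, 0], [28, -32, 0, 0, 0, 0]],
], gripper=-1, force=25)

```text
t: 1.1
tool_pos: [0.3471, -0.2244, 0.4043]
tool_rot: [-3.116, -0.396, -0.001]
contact_force: [-0.8, -0.7, -0.1]
opening: 0.0854
grip_force: 0.0
```

Emit:
arm_command([
  [[2.5, -2.8, 0, 0, 0, 0], [5, -5.6, 0, 0, 0, 0], [7.5, -8.5, 0, 0, 0, 0], [10, -11.3, 0, 0, 0, 0], [12.5, -14.2, 0, 0, 0, 0], [15, -17, 0, 0, 0, 0], [16.6, -18.9, 0, 0, 0, 0], [16.6, -18.9, 3, 0, 0, 0], [16.6, -18.9, 6, 0, 0, 0], [16.6, -18.9, 6, 0, 0, 0], [16.6, -18.9, 6, 0, 0, 0], [16.6, -18.9, 6, 0, 0, 0]],
])

```text
t: 2.1
tool_pos: [0.4612, -0.0038, 0.3459]
tool_rot: [3.117, 0.386, 0.002]
contact_force: [-0.8, -0.3, 0.5]
opening: 0.0855
grip_force: 0.0
```

Run:
```python
from h import *
o=get_obs(); Rt=R.from_rotvec(o['tool_rot']).as_matrix(); p=o['tool_pos']
g=p+Rt[:,2]*.155
print(o['t'],p,o['q'].round(3),"grasp",g,"need tool cm",100*Rt.T@(np.array([.4615,-.003,.0945])-g))
f=np.load("top.npz"); c=calibration("top")
px=lambda x,y:(215+x/5,140+y/4.28)
a,b,z=[onplane(c,px(*q),.071)[0,:2] for q in ((287,230),(348,162),(290,128))]
print("pointer rad",-(np.arctan2(*(b-a)[::-1])+.118),np.linalg.norm(b-a),"zero mark",z)
```

```text
2.1 [ 0.46116455 -0.00384413  0.34585045] [-0.17  -0.314  2.045 -0.     1.41   1.154] grasp [ 0.46132376 -0.00389588  0.19085054] need tool cm [ 0.03014257 -0.08811275  9.63503701]
pointer rad 0.5325339240442682 0.04979407469869876 zero mark [ 0.61600013 -0.02335829]
```

Only 1 mm off laterally. I'll go down and grip the knob.

Emit:
arm_command([
  [[0, -0.1, 3, 0, 0, 0], [0, -0.1, 5.5, 0, 0, 0], [0, -0.1, 8, 0, 0, 0], [0, -0.1, 9.5, 0, 0, 0], [0, -0.1, 9.5, 0, 0, 0], [0, -0.1, 9.5, 0, 0, 0]],
])

```text
t: 2.6
tool_pos: [0.4612, -0.0027, 0.2511]
tool_rot: [3.117, 0.387, 0.002]
contact_force: [0.4, 0.1, 0.6]
opening: 0.0852
grip_force: 0.0
```

Emit:
arm_command([
  [[0, 0, 0, 0, 0, 0], [0, 0, 0, 0, 0, 0], [0, 0, 0, 0, 0, 0], [0, 0, 0, 0, 0, 0], [0, 0, 0, 0, 0, 0], [0, 0, 0, 0, 0, 0], [0, 0, 0, 0, 0, 0], [0, 0, 0, 0, 0, 0], [0, 0, 0, 0, 0, 0], [0, 0, 0, 0, 0, 0]],
], gripper=1, force=25)

```text
t: 3.43
tool_pos: [0.4615, -0.0031, 0.2517]
tool_rot: [3.113, 0.388, 0.005]
contact_force: [-0.1, -7.5, 4.2]
opening: 0.0372
grip_force: 27.4
```

Gripped at 37 mm. Next is the counter-clockwise turn, which is negative about the tool's z.

Emit:
arm_command([
  [[0, 0, 0, 0, 0, -0.1], [0, 0, 0, 0, 0, -0.2], [0, 0, 0, 0, 0, -0.3], [0, 0, 0, 0, 0, -0.4], [0, 0, 0, 0, 0, -0.5], [0, 0, 0, 0, 0, -0.6], [0, 0, 0, 0, 0, -0.7], [0, 0, 0, 0, 0, -0.8], [0, 0, 0, 0, 0, -0.9], [0, 0, 0, 0, 0, -1.0], [0, 0, 0, 0, 0, -1.1], [0, 0, 0, 0, 0, -1.2]],
])

```text
t: 4.43
tool_pos: [0.461, -0.0026, 0.2517]
tool_rot: [2.347, 2.086, -0.002]
contact_force: [-5.3, -2.5, 8.3]
opening: 0.0376
grip_force: 27.8
```

Emit:
arm_command([
  [[0, 0, 0, 0, 0, -0.1], [0, 0, 0, 0, 0, -0.2], [0, 0, 0, 0, 0, -0.28], [0, 0, 0, 0, 0, -0.32], [0, 0, 0, 0, 0, -0.32], [0, 0, 0, 0, 0, -0.32], [0, 0, 0, 0, 0, -0.32]],
])

```text
t: 5.02
tool_pos: [0.4608, -0.0026, 0.2517]
tool_rot: [1.991, 2.429, -0.004]
contact_force: [-6.6, -2.7, 10.3]
opening: 0.0376
grip_force: 27.9
```

Run:
```python
from h import *
o=get_obs(); print(o['t'],o['tool_pos'],o['q'].round(3),o['contact_force'],o['opening'])
im,d=get_image("top"); s=im[140:280,215:375]
w=get_image("wrist")[0]
a=cv2.resize(s,(800,600),interpolation=cv2.INTER_CUBIC)[:,:400]
cv2.imwrite("pics/t2.png",np.hstack([a,cv2.resize(w,(400,300)).repeat(1,0) if 0 else np.vstack([cv2.resize(w,(400,300)),cv2.resize(w[92:292,128:384],(400,300))])]))
```

```text
5.0167 [ 0.46082283 -0.0025658   0.25165674] [-1.670e-01 -2.030e-01  2.121e+00 -2.000e-03  1.223e+00 -3.630e-01] [-6.5521647  -2.70910813 10.28601976] 0.0376443666498126
```

View pics/t2.png

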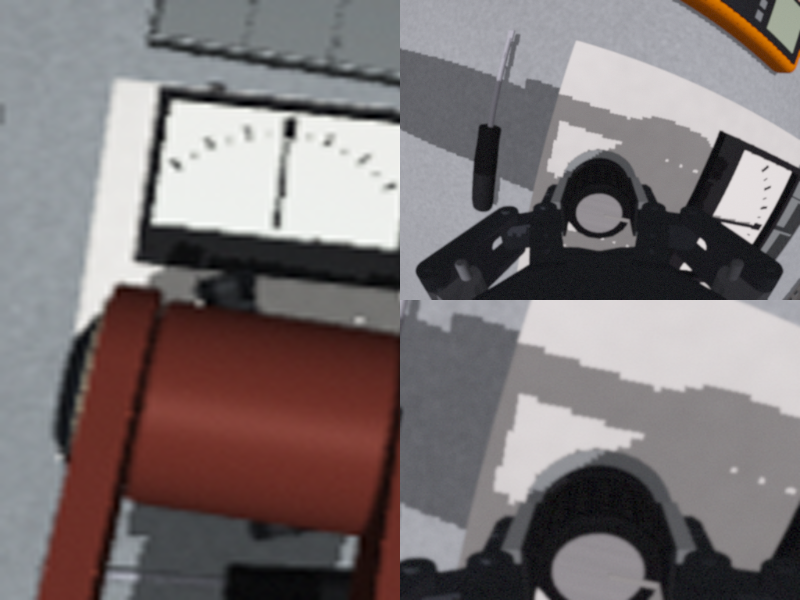

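The pointer runs from about (277,227) to (287,140), in line with the zero bar at (290,128). I'll check the angle numerically.

Run:
```python
from h import *
c=calibration("top"); im,_=get_image("top"); g=cv2.cvtColor(im,cv2.COLOR_BGR2GRAY).astype(float)
def cen(v,u0,u1):
    u=np.arange(u0,u1); w=np.clip(g[v,u0:u1]-0,0,255); w=np.clip(200-w,0,None); return (u*w).sum()/w.sum()
# pointer rows 176..190, mark rows 168..171
pt=np.array([(cen(v,266,277),v) for v in range(177,192)]); mk=np.array([(cen(v,269,277),v) for v in (168,169,170,171)])
print(pt[:,0].round(2),mk[:,0].round(2))
W=onplane(c,pt,.071)[:,:2]; M=onplane(c,mk,.071)[:,:2]
k=np.polyfit(W[:,0],W[:,1],1); print("pointer",-(np.arctan(k[0])+.118),"offset at mark mm",1000*(np.polyval(k,M[:,0])-M[:,1]))
C=np.array([.5194,-.0698]);cy,sy=np.cos(-.118),np.sin(-.118)
print("W tester",((W-C)@np.array([[cy,-sy],[sy,cy]]))[[0,-1]],((M-C)@np.array([[cy,-sy],[sy,cy]])).mean(0))
```

```text
[271.03 271.04 271.   271.   270.91 270.86 270.84 270.83 270.83 270.31
 270.   270.   269.95 269.88 269.86] [272.64 272.52 272.42 272.39]
pointer -0.01960192359852199 offset at mark mm [1.15780744 1.11665728 1.11705415 1.28203254]
W tester [[0.0722417  0.06022897]
 [0.03730695 0.05894821]] [0.09131961 0.05886594]
```

The pointer is at −0.02 rad, with 0.06 allowed. I'll trim the knob 0.05 rad back, release, and rise.

Emit:
arm_command([
  [[0, 0, 0, 0, 0, 0.05], [0, 0, 0, 0, 0, 0.05], [0, 0, 0, 0, 0, 0.05], [0, 0, 0, 0, 0, 0.05]],
])

```text
t: 5.5
tool_pos: [0.4609, -0.0026, 0.2517]
tool_rot: [2.051, 2.378, -0.003]
contact_force: [-4.7, -3.1, 9.5]
opening: 0.0371
grip_force: 27.9
```

Emit:
arm_command([
  [[0, 0, 0, 0, 0, 0], [0, 0, 0, 0, 0, 0], [0, 0, 0, 0, 0, 0], [0, 0, 0, 0, 0, 0], [0, 0, 0, 0, 0, 0], [0, 0, 0, 0, 0, 0], [0, 0, 0, 0, 0, 0], [0, 0, 0, 0, 0, 0]],
], gripper=-1)

```text
t: 6.17
tool_pos: [0.4606, -0.0021, 0.2496]
tool_rot: [-2.052, -2.378, 0.0]
contact_force: [0.3, -0.7, 0.1]
opening: 0.0853
grip_force: 0.0
```

Emit:
arm_command([
  [[0, 0, -2, 0, 0, 0], [0, 0, -5, 0, 0, 0], [0, 0, -8, 0, 0, 0], [0, 0, -11, 0, 0, 0], [0, 0, -13, 0, 0, 0], [0, 0, -13, 0, 0, 0]],
])

```text
t: 6.67
tool_pos: [0.4617, -0.0022, 0.3857]
tool_rot: [2.047, 2.372, 0.008]
contact_force: [0.9, -0.2, 1.2]
opening: 0.0852
grip_force: 0.0
```

Run:
```python
from h import *
o=get_obs(); Rt=R.from_rotvec(o['tool_rot']).as_matrix(); p=o['tool_pos']; g=p+Rt[:,2]*.155
print(o['t'],p,o['q'].round(3),o['opening'])
yt=np.pi-.1185
print("yaw",np.arctan2(Rt[1,0],Rt[0,0]))
D=np.array([[np.cos(yt),np.sin(yt),0],[np.sin(yt),-np.cos(yt),0],[0,0,-1]]).T
D=np.array([[np.cos(yt),np.sin(yt),0],[np.sin(yt),-np.cos(yt),0],[0,0,-1.]])
T=np.array([.5093,-.1543,.0965])-D[:,2]*.155
print("shift cm",100*Rt.T@(T-p),"turn",R.from_matrix(Rt.T@D).as_rotvec())
c=calibration("top"); im,_=get_image("top"); cv2.imwrite("pics/t3.png",cv2.resize(im[140:280,215:375],(800,600),interpolation=cv2.INTER_CUBIC))
```

```text
6.6667 [ 0.46174305 -0.0022486   0.38570906] [-0.166 -0.347  2.003  0.     1.476 -0.313] 0.08517976207701146
yaw 1.7178210022354625
shift cm [-15.69653788   2.34793673  13.49220266] turn [ 0.00616595  0.00886286 -1.30524533]
```

View pics/t3.png

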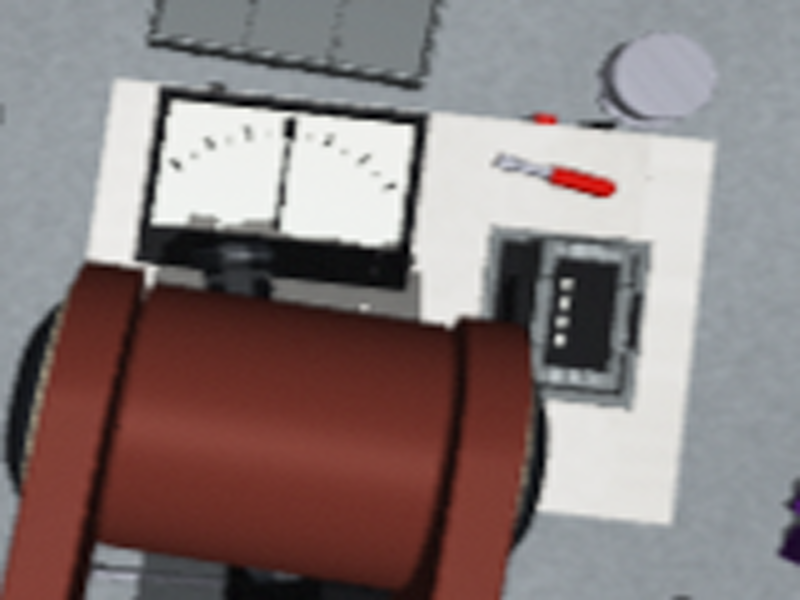

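The pointer stands on the bar, in line with zero at (289,130), and the knob is free. Next I'll move above the pack and turn the tool so it closes along the tester's y.

Emit:
arm_command([
  [[-1.5, 0.2, 0, 0, 0, -0.11], [-3, 0.4, 0, 0, 0, -0.22], [-4.5, 0.7, 0, 0, 0, -0.33], [-6, 0.9, 0, 0, 0, -0.44], [-7.5, 1.1, 0, 0, 0, -0.55], [-9, 1.3, 0, 0, 0, -0.66], [-10.5, 1.6, 0, 0, 0, -0.77], [-12, 1.8, 0, 0, 0, -0.88], [-13.5, 2, 0, 0, 0, -0.99], [-15, 2.2, 0, 0, 0, -1.1], [-15.7, 2.35, 0, 0, 0, -1.2], [-15.7, 2.35, 0, 0, 0, -1.305]],
])

```text
t: 7.72
tool_pos: [0.5067, -0.1551, 0.3773]
tool_rot: [-0.181, -3.133, -0.001]
contact_force: [0.7, -0.2, 0.1]
opening: 0.0852
grip_force: 0.0
```

Emit:
arm_command([
  [[0, 0, 2, 0, 0, 0], [0, 0, 4, 0, 0, 0], [0, 0, 5, 0, 0, 0], [0, 0, 5, 0, 0, 0], [0, 0, 5, 0, 0, 0], [0, 0, 5, 0, 0, 0]],
])

```text
t: 8.22
tool_pos: [0.507, -0.154, 0.3302]
tool_rot: [0.186, 3.135, -0.0]
contact_force: [0.2, -0.0, 0.2]
opening: 0.0854
grip_force: 0.0
```

Run:
```python
from h import *
o=get_obs(); Rt=R.from_rotvec(o['tool_rot']).as_matrix(); p=o['tool_pos']
yt=np.pi-.1185; D=np.array([[np.cos(yt),np.sin(yt),0],[np.sin(yt),-np.cos(yt),0],[0,0,-1.]])
T=np.array([.5093,-.1543,.0965])-D[:,2]*.155
print(o['t'],p,o['q'].round(3),"shift cm",100*Rt.T@(T-p),"turn",R.from_matrix(Rt.T@D).as_rotvec())
w=get_image("wrist")[0]; cv2.imwrite("pics/w2.png",w)
```

```text
8.2167 [ 0.50701505 -0.15399712  0.33023771] [-0.435 -0.118  1.907  0.     1.353 -1.887] shift cm [-2.25722587e-01 -1.47848030e-03  7.87390947e+00] turn [-0.00019346  0.0006034  -0.00026607]
```

View pics/w2.png

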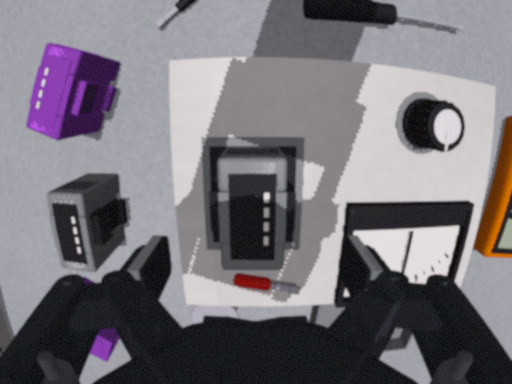

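The wrist view shows the pack (222–288, 150–270) centred between the fingers (about 155 and 365), with both sides clear. I'll descend and squeeze.

Emit:
arm_command([
  [[-0.2, 0, 2, 0, 0, 0], [-0.2, 0, 4, 0, 0, 0], [-0.2, 0, 6, 0, 0, 0], [-0.2, 0, 7.9, 0, 0, 0], [-0.2, 0, 7.9, 0, 0, 0], [-0.2, 0, 7.9, 0, 0, 0]],
])

```text
t: 8.77
tool_pos: [0.5088, -0.1541, 0.2508]
tool_rot: [-0.186, -3.135, -0.0]
contact_force: [0.1, 0.3, 0.1]
opening: 0.0854
grip_force: 0.0
```

Emit:
arm_command([
  [[0, 0, 0, 0, 0, 0], [0, 0, 0, 0, 0, 0], [0, 0, 0, 0, 0, 0], [0, 0, 0, 0, 0, 0], [0, 0, 0, 0, 0, 0], [0, 0, 0, 0, 0, 0], [0, 0, 0, 0, 0, 0], [0, 0, 0, 0, 0, 0], [0, 0, 0, 0, 0, 0], [0, 0, 0, 0, 0, 0], [0, 0, 0, 0, 0, 0]],
], gripper=1, force=28)

```text
t: 9.68
tool_pos: [0.5101, -0.1554, 0.2542]
tool_rot: [0.186, 3.131, -0.006]
contact_force: [-0.9, -3.2, 6.4]
opening: 0.0438
grip_force: 30.4
```

The opening is about 44 mm, so both catches are fully in. I'll draw up slowly.

Emit:
arm_command([
  [[0, 0, -0.4, 0, 0, 0], [0, 0, -0.8, 0, 0, 0], [0, 0, -1.2, 0, 0, 0], [0, 0, -1.6, 0, 0, 0], [0, 0, -2, 0, 0, 0], [0, 0, -2, 0, 0, 0]],
])

```text
t: 10.18
tool_pos: [0.5088, -0.1545, 0.2707]
tool_rot: [0.186, 3.135, -0.003]
contact_force: [1.4, -3.9, -5.6]
opening: 0.0441
grip_force: 30.7
```

Only about 5 N of load, so the pack is coming up freely. I'll continue to about 10 cm.

Emit:
arm_command([
  [[0, 0, -0.8, 0, 0, 0], [0, 0, -1.6, 0, 0, 0], [0, 0, -2.4, 0, 0, 0], [0, 0, -3.2, 0, 0, 0], [0, 0, -4, 0, 0, 0], [0, 0, -4.8, 0, 0, 0], [0, 0, -5.6, 0, 0, 0], [0, 0, -6.4, 0, 0, 0], [0, 0, -7.2, 0, 0, 0], [0, 0, -8, 0, 0, 0], [0, 0, -8.3, 0, 0, 0], [0, 0, -8.3, 0, 0, 0]],
])

```text
t: 11.18
tool_pos: [0.5091, -0.1543, 0.3552]
tool_rot: [0.186, 3.134, -0.001]
contact_force: [-0.4, -1.5, -3.2]
opening: 0.0437
grip_force: 31.1
```

Emit:
arm_command([
  [[0, 0, 0, 0, 0, 0], [0, 0, 0, 0, 0, 0], [0, 0, 0, 0, 0, 0], [0, 0, 0, 0, 0, 0], [0, 0, 0, 0, 0, 0], [0, 0, 0, 0, 0, 0], [0, 0, 0, 0, 0, 0], [0, 0, 0, 0, 0, 0], [0, 0, 0, 0, 0, 0], [0, 0, 0, 0, 0, 0]],
])

```text
t: 12.02
tool_pos: [0.5088, -0.1542, 0.3538]
tool_rot: [0.187, 3.136, -0.0]
contact_force: [0.3, 0.5, -4.3]
opening: 0.0435
grip_force: 31.1
```

Run:
```python
from h import *
o=get_obs(); print(o['t'],o['tool_pos'],o['contact_force'],o['opening'],o['grip_force'])
s=get_image("scene")[0]; cv2.imwrite("pics/s2.png",np.hstack([cv2.resize(s[110:270,120:320],(500,400),interpolation=cv2.INTER_CUBIC),cv2.resize(get_image("wrist")[0],(300,400))]))
```

```text
12.0167 [ 0.50880646 -0.15418541  0.35375451] [ 0.2867912   0.46385972 -4.34495089] 0.043482924711619214 31.05669379234314
```

View pics/s2.png

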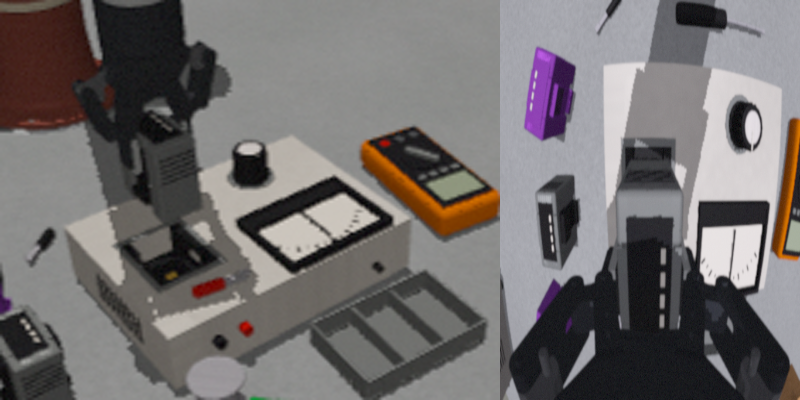

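The pack hangs upright over the empty bay (at about (165,170), with the bay near (175,255)). It is about 10 cm up, the pointer is at centre, and everything else is in place.

```bash
python3 -c "
from station import finish_job
print(finish_job())"
```

```text
the job is handed in; nothing more can be done
None
```

I handed the job in with the meter at zero, the knob let go, and the pack held still and upright by its squeezed catches about 10 cm above its seat; the verdict was not shown.

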